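Free the jammed float from the splash tray

TASK

One of the two wooden clay floats has got wedged diagonally in its splash tray, its corners caught under the tray's turned-in rims; the other one sits square in its own tray and must be left as it is. Turn the wedged float flat along its tray's sides while it is still down in the tray, then lift it out and set it down gently, sole down, in the middle of the slatted drying rack, lined up lengthwise with the rack, and let go.

Things in the scene. Friction and masses are not known exactly. Their poses are not given: they have to be found in the camera images.
- float_jammed_center (a point): The wedged clay float: pale wood sole 140 x 70 x 12 mm, red bridge handle, 82 mm high, 0.3 kg. Handle bar 110 long (x), 24 wide (y), 24 high, its middle 29 above this point, well above the tray rims: grip across y from above. Point: centre, 41 above the underside; x length, y width. Starts on the tray floor turned 27 to 37 deg anticlockwise from the tray's x; comes out only within 10 deg of it, centred across.
- float_square_center (a point): The other float, the same in shape, size and colour, lying square in its own tray of the same kind, clear of the lips. To be left alone. Point and axes as for the wedged float: centre, 41 mm above its underside, x along its length.
- tray_jammed: The wedged float's tray, fixed, pale blue-green, 192 x 158 x 35 mm high; inside 180 x 146, floor 6 thick. Along both long sides the rim turns in as a flat lip (5 thick, underside at 30), leaving a slot 98 wide over the full length; the ends (30 high) have no lip. Origin: centre of the underside, on the table; x along the lips, y across. The other float's tray looks the same.
- rack: The drying rack, fixed: six pale wooden slats across two dark runners, 190 long x 126 wide, flat top 20 mm above the table. Origin: centre of its underside, on the table. x runs along its length (at right angles to the slats), y across, z up. The float's length is to lie along x, either way round.
Not all that is in view belongs to the job. What is shaped like the part that bears float_jammed_center but turquoise is not meant. Leave any red look-alike of the tray_jammed alone.

How it is judged:
By the outcome, as a careful person would: the job done as asked, in the order asked, and still so for the second after the job is handed in, with the robot touching nothing.
It also fails if it takes over 45 s, if anything falls off the work surface, if the arm or the gripper's body presses on something with over 40 N, if the wrist force passes 120 N, or if a joint passes its speed limit or range.

ROBOT

A 6-joint arm with a two-finger parallel gripper is mounted at the origin on the work surface. World frame = base frame: x ahead of the robot, y to its left, z up, the work surface at z = 0. Lengths are in m, angles in rad, forces in N, time in s.
With the tool pointing down it reaches from about 0.35 to 0.975 m from the base axis. Payload 4.9 kg.
Tool frame: the origin (TCP) lies at the very end of the fingers, on their centre line; the grasp point (between the pads) lies 19 mm behind it; z points along the fingers, x is the direction in which the jaws open and shut, and the axes are right-handed (so a half turn about z gives the same grasp; the last joint's range is limited). The gripper opens to 85 mm and grips with 20 to 120 N. Pads are 22 mm wide; open, the fingers measure 114 mm over their backs; the gripper's body (76 mm by 85 mm) begins 54 mm behind the grasp point. The pads swing forward as they close: fully open they stand 13 mm farther back than shut.
Start: joints at [-1.398, 0.053, 1.613, -0, 1.476, -0.119], TCP at [0.18, -0.599, 0.231] pointing down, gripper open.
Joint ranges: [-3.01, 3.01], [-1.01, 2.22], [0.06, 2.58], [-1.02, 4.17], [0.09, 2.62], [-3.14, 3.14]. Speed limits (rad/s): [2.57, 2.57, 3.14, 3.14, 3.14, 3.14].

INTERFACE

Orientations are given as a rotation vector (axis times angle).
In Python, from station import ctrl, get_image, calibration, job gives the robot as it stands.
- The arm moves only by the tool jog_arm, never from a script. Its argument "deltas" is a list of rows, each a list of 3 entries, a list of its own where there are three numbers: the turn, a rotation vector about the tool's x, y, z in degrees, then the shift along the tool's x, y, z in m, then the finger opening in m, from 0 to 0.0854. In form: [[[ax, ay, az], [tx, ty, tz], gripper], ...]. A call has 1 to 12 rows; each row is the pose to reach, as a shift and turn from the pose commanded when the call began, along the tool's axes at that moment; what a row does not reach only later rows make up. A row lasts 1/12 s, in which the tool goes at most 41.7 mm and 7.16 degrees, less where a joint would pass 70% of its speed; a pose out of reach is approached as far as the arm can. A call with a gripper value outside its range is refused whole. The fingers move at their own pace and stop on an object; "squeeze" is the grip in N (left out, the last holds). Time passes only in rows, so rows that repeat a pose let the fingers close. It gives the time, the measured TCP pose, the force and the opening at its end, in the units of the state.
- ctrl.get_obs(): the state, without advancing time (a new reading comes with each control period).
- get_image(name): name is "scene" or "top" or "wrist"; returns the picture (384x512x3 uint8, red, green, blue); there is no depth.
- calibration(name): a dict with "mtx" (3x3 intrinsics, pixels), "origin" and "rotation" of the camera in the world; the wrist camera has in their place "tool_from_camera" (4x4, takes a point from camera to tool coordinates, whose origin is the TCP and whose axes are the tool frame's). Camera axes: x right, y up, looking along -z (the intrinsics and any distortion apply to the point x, -y, -z); pixel columns grow to the right and rows downward; lengths in m; the calibration is good to about 2 mm. A picture is of the moment at which its call begins: read the wrist's pose just before it. calibration takes no time and is no camera call.
- job.finish_job(): hands the job in, once; it reports no verdict.
The state is a dict: "t": time; "q": joint angles; "dq": joint speeds; "effort": joint torques, N m; "tool_pos": TCP position; "tool_rot": TCP orientation; "contact_force": force on the tool from outside, world axes, zero at the start; "wrist_torque": the same for the moment, N m; "opening": finger opening in m.
Only numpy, scipy, OpenCV 4.12 (cv2) and the standard library are available. Lean on these libraries where they do the work, as an engineer would, in place of code of your own. Each camera call takes 0.05 s, during which the arm holds its last target.

## Working session

There is one attempt and no reset: what is moved stays moved. The work goes in short steps, Python scripts to look and compute and a tool call to move; the robot and the scene stay as the last step left them, time stands still between calls to the robot, and variables do not carry over. Pictures are saved under pics/ and viewed, and the job is handed in when it is done.

Besides the shell and the picture viewer there is one more tool, called after ">>>" by a JSON object that holds its "name" and its "arguments", one argument or row to a line. jog_arm: Moves the arm, as the interface text tells. Its arguments: {"type":"object","properties":{"deltas":{"type":"array","items":{"type":"array"}},"squeeze":{"type":"number"}},"required":["deltas"]}

```bash
mkdir -p pics
python3 - <<'E'
from station import ctrl,get_image,calibration,job
import cv2
o=ctrl.get_obs();print(o)
for n in("scene","top","wrist"):
    cv2.imwrite(f"pics/{n}0.png",cv2.cvtColor(get_image(n),cv2.COLOR_RGB2BGR)); print(n,calibration(n))
E
```

```text
{'t': 0.0, 'q': array([-1.39800543e+00,  5.33607790e-02,  1.61427732e+00,  2.28436918e-05,
        1.47599615e+00, -1.19006180e-01]), 'dq': array([ 0.00013863, -0.00022416,  0.00190983,  0.00023896,  0.00194641,
       -0.00049483]), 'effort': array([-1.05766325e-03, -3.93688846e+01, -3.70176244e+01, -1.62584120e-04,
        7.06349572e-03, -1.86093146e-06]), 'tool_pos': array([ 0.17969262, -0.59797019,  0.23007055]), 'tool_rot': array([-2.51965384e+00,  1.87403804e+00,  2.30219054e-03]), 'contact_force': array([-0.38189703,  0.41676991,  0.32079697]), 'wrist_torque': array([-0.04263128,  0.01127132, -0.03649048]), 'opening': 0.08521279181734236}
scene {'mtx': array([[364.61234689,   0.        , 262.46815225],
       [  0.        , 364.61234689, 191.78464512],
       [  0.        ,   0.        ,   1.        ]]), 'origin': array([ 0.85563352, -0.63224562,  0.57536294]), 'rotation': array([0.94718452, 0.31266662, 0.62935277])}
top {'mtx': array([[398.23099858,   0.        , 253.5301879 ],
       [  0.        , 398.23099858, 187.45076147],
       [  0.        ,   0.        ,   1.        ]]), 'origin': array([ 0.30651857, -0.00622507,  1.04937387]), 'rotation': array([ 0.05123418, -0.07926759, -1.56210993])}
wrist {'mtx': array([[315.94715333,   0.        , 250.70381178],
       [  0.        , 315.94715333, 189.48796058],
       [  0.        ,   0.        ,   1.        ]]), 'tool_from_camera': array([[ 9.99999693e-01, -6.33112494e-04,  4.61650616e-04,
         5.08610789e-04],
       [-4.54737042e-04, -9.48732963e-01, -3.16078404e-01,
        -8.03884165e-02],
       [ 6.38096343e-04,  3.16078097e-01, -9.48732960e-01,
        -1.41382447e-01],
       [ 0.00000000e+00,  0.00000000e+00,  0.00000000e+00,
         1.00000000e+00]])}
```

View pics/scene0.png

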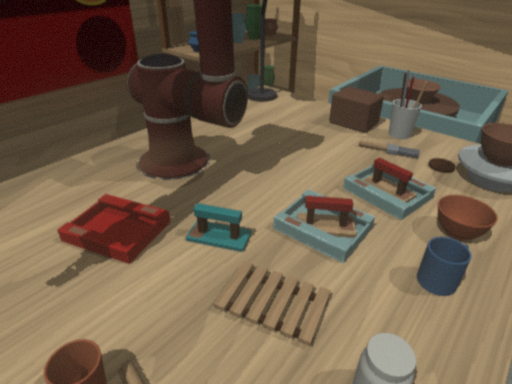

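View pics/top0.png

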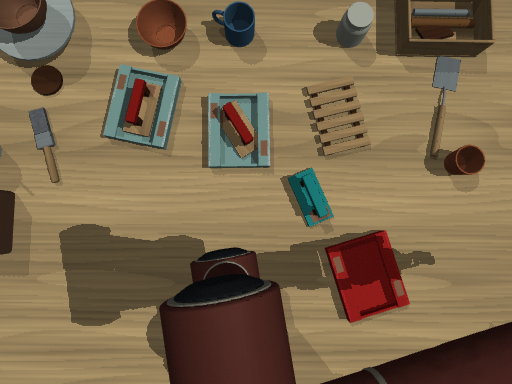

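View pics/wrist0.png

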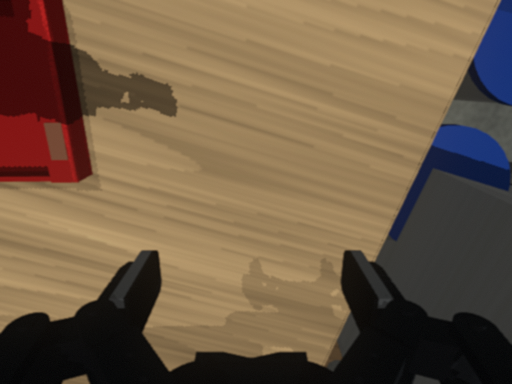

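Candidates in the top view: red floats at (138,105) and (239,127), turquoise look-alike at (311,197), red tray look-alike at (367,276). The float at (239,127) looks turned in its tray. I'll check that in a close crop.

Run:
```python
import cv2
i=cv2.imread("pics/top0.png")
c=i[55:180,90:290];cv2.imwrite("pics/c1.png",cv2.resize(c,None,fx=4,fy=4,interpolation=cv2.INTER_CUBIC))
c=i[70:170,290:390];cv2.imwrite("pics/c2.png",cv2.resize(c,None,fx=6,fy=6,interpolation=cv2.INTER_CUBIC))
```

```text
(no output)
```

View pics/c1.png

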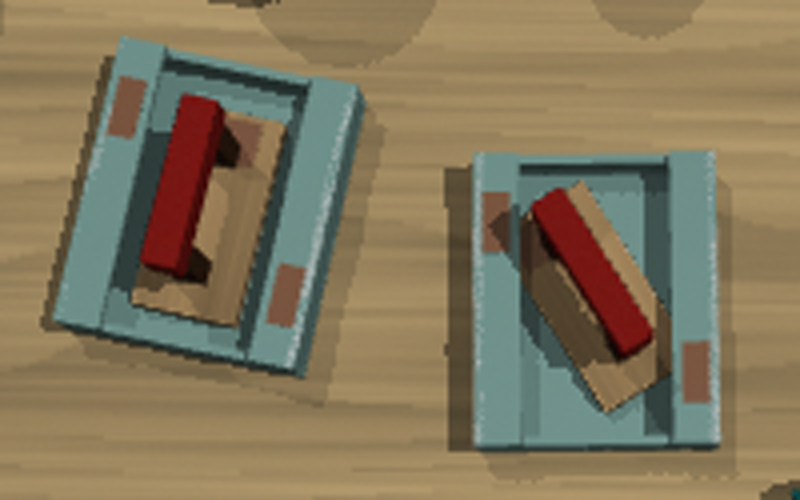

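View pics/c2.png

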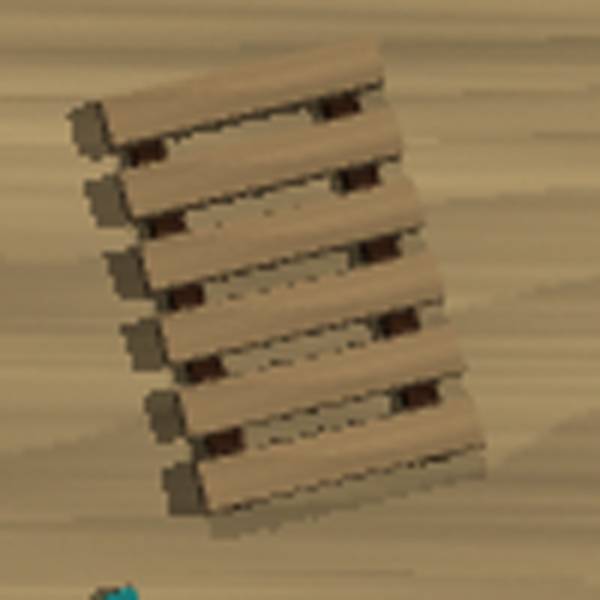

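The crop shows the right-hand tray at (239,130) holds the diagonal float, with its corners under the lips. The left float is parallel to its own tray. Next I'll measure the tray, bar and rack.

```bash
cat > h.py <<'E'
import numpy as np
from station import ctrl,get_image,calibration,job
from scipy.spatial.transform import Rotation as R
def cam(n,o=None):
    c=calibration(n)
    if n=="wrist":
        T=c["tool_from_camera"];Rt=R.from_rotvec(o["tool_rot"]).as_matrix()
        return c["mtx"],Rt@T[:3,3]+o["tool_pos"],Rt@T[:3,:3]
    return c["mtx"],np.array(c["origin"]),R.from_rotvec(c["rotation"]).as_matrix()
def back(C,uv,z):
    K,o,Rm=C;uv=np.atleast_2d(uv).astype(float)
    d=np.c_[(uv[:,0]-K[0,2])/K[0,0],-(uv[:,1]-K[1,2])/K[1,1],-np.ones(len(uv))]@Rm.T
    return o+d*((z-o[2])/d[:,2])[:,None]
def rect(P):
    P=P[:,:2];c=P.mean(0);
    e=[np.linalg.norm(P[(i+1)%4]-P[i]) for i in range(4)]
    l=(P[1]-P[0]+P[2]-P[3]) if e[0]>e[1] else (P[2]-P[1]+P[3]-P[0])
    a=np.degrees(np.arctan2(l[1],l[0])); a=(a+90)%180-90
    return c.round(4),round(a,2),np.round(e,4)
E
python3 - <<'E'
from h import *
C=cam("top")
f=lambda p,s,o:(np.array(p)+.5)/s-.5+np.array(o)
print("tray",rect(back(C,f([(474,152),(716,150),(719,448),(474,450)],4,(90,55)),.035)))
print("bar",rect(back(C,f([(533,205),(565,188),(652,335),(622,357)],4,(90,55)),.088)))
print("rack",rect(back(C,f([(104,100),(380,40),(485,448),(208,513)],6,(290,70)),.02)))
print("tray2",rect(back(C,f([(122,38),(362,88),(302,376),(54,322)],4,(90,55)),.035)))
print(R.from_rotvec(ctrl.get_obs()["tool_rot"]).as_matrix().round(3))
E
```

```text
tray (array([0.5417, 0.0156]), np.float64(0.86), array([0.1576, 0.196 , 0.1571, 0.1954]))
bar (array([0.5467, 0.0165]), np.float64(30.64), array([0.0224, 0.1062, 0.0229, 0.1093]))
rack (array([ 0.586, -0.248]), np.float64(13.53), array([0.1265, 0.1884, 0.1258, 0.1897]))
tray2 (array([0.6006, 0.2655]), np.float64(-10.63), array([0.1598, 0.1934, 0.1629, 0.1918]))
[[ 0.288 -0.958 -0.   ]
 [-0.958 -0.288  0.002]
 [-0.002 -0.    -1.   ]]
```

```bash
cat >> h.py <<'E'
def mv(x,y,z,yaw):
    "deltas to bring TCP to x,y,z, tool pointing down, tool x at world yaw (deg)"
    o=ctrl.get_obs();R0=R.from_rotvec(o["tool_rot"])
    c,s=np.cos(np.radians(yaw)),np.sin(np.radians(yaw))
    Rt=R.from_matrix(np.array([[c,s,0],[s,-c,0],[0,0,-1]]))
    print("t",round(o["t"],2),"turn",np.degrees((R0.inv()*Rt).as_rotvec()).round(1),"shift",R0.inv().apply(np.array([x,y,z])-o["tool_pos"]).round(4),"F",o["contact_force"].round(1),"pos",o["tool_pos"].round(4),"open",o["opening"].round(4),"q6",o["q"][5].round(2))
E
python3 -c "
from h import *
mv(.5467,.0165,.2,-59.4)"
```

```text
Traceback (most recent call last):
  File "h.py", line 25, in mv
    print("t",round(o["t"],2),"turn",np.degrees((R0.inv()*Rt).as_rotvec()).round(1),"shift",R0.inv().apply(np.array([x,y,z])-o["tool_pos"]).round(4),"F",o["contact_force"].round(1),"pos",o["tool_pos"].round(4),"open",o["opening"].round(4),"q6",o["q"][5].round(2))
                                                                                                                                                                                                                         ^^^^^^^^^^^^^^^^^^
AttributeError: 'float' object has no attribute 'round'
```

```bash
sed -i 's/o\["opening"\].round(4)/round(float(o["opening"]),4)/; s/o\["q"\]\[5\].round(2)/round(float(o["q"][5]),2)/' h.py
python3 -c "
from h import *
mv(.5467,.0165,.2,-59.4)"
```

```text
t 0.15 turn [ -0.    0.1 -13.9] shift [-0.483  -0.5283  0.0312] F [ 0.3 -0.6 -0.3] pos [ 0.1797 -0.5981  0.2303] open 0.0853 q6 -0.12
```

>>> {"name": "jog_arm", "arguments": {
  "deltas": [
    [[0,0,-13.9],[-0.483,-0.5283,0.03],0.085],
    [[0,0,-13.9],[-0.483,-0.5283,0.03],0.085],
    [[0,0,-13.9],[-0.483,-0.5283,0.03],0.085],
    [[0,0,-13.9],[-0.483,-0.5283,0.03],0.085],
    [[0,0,-13.9],[-0.483,-0.5283,0.03],0.085],
    [[0,0,-13.9],[-0.483,-0.5283,0.03],0.085],
    [[0,0,-13.9],[-0.483,-0.5283,0.03],0.085],
    [[0,0,-13.9],[-0.483,-0.5283,0.03],0.085],
    [[0,0,-13.9],[-0.483,-0.5283,0.03],0.085],
    [[0,0,-13.9],[-0.483,-0.5283,0.03],0.085],
    [[0,0,-13.9],[-0.483,-0.5283,0.03],0.085],
    [[0,0,-13.9],[-0.483,-0.5283,0.03],0.085]
  ]
}}

```text
t: 1.15
tool_pos: [0.4364, -0.1676, 0.2102]
tool_rot: [2.729, -1.556, 0.001]
contact_force: [1.0, -1.1, -0.0]
opening: 0.0852
```

```bash
python3 -c "
from h import *
mv(.5467,.0165,.2,-59.4)"
```

```text
t 1.15 turn [-0. -0.  0.] shift [-0.1023 -0.1887  0.0102] F [ 1.  -1.1 -0. ] pos [ 0.4364 -0.1676  0.2102] open 0.0852 q6 0.51
```

>>> {"name": "jog_arm", "arguments": {
  "deltas": [
    [[0,0,0],[-0.093,-0.172,0.01],0.085],
    [[0,0,0],[-0.093,-0.172,0.01],0.085],
    [[0,0,0],[-0.093,-0.172,0.01],0.085],
    [[0,0,0],[-0.093,-0.172,0.01],0.085],
    [[0,0,0],[-0.093,-0.172,0.01],0.085],
    [[0,0,0],[-0.093,-0.172,0.01],0.085],
    [[0,0,0],[-0.093,-0.172,0.01],0.085],
    [[0,0,0],[-0.093,-0.172,0.01],0.085]
  ]
}}

```text
t: 1.82
tool_pos: [0.5362, -0.0023, 0.2]
tool_rot: [2.729, -1.556, -0.001]
contact_force: [-0.2, -0.6, -0.1]
opening: 0.0849
```

```bash
python3 -c "
from h import *
import cv2
mv(.5467,.0165,.2,-59.4)
cv2.imwrite('pics/w1.png',cv2.resize(cv2.cvtColor(get_image('wrist'),cv2.COLOR_RGB2BGR),(768,576),interpolation=cv2.INTER_CUBIC))"
```

```text
t 1.82 turn [0.1 0.  0. ] shift [-0.0108 -0.0186 -0.    ] F [-0.2 -0.6 -0.1] pos [ 0.5362 -0.0023  0.2   ] open 0.0849 q6 0.89
```

View pics/w1.png

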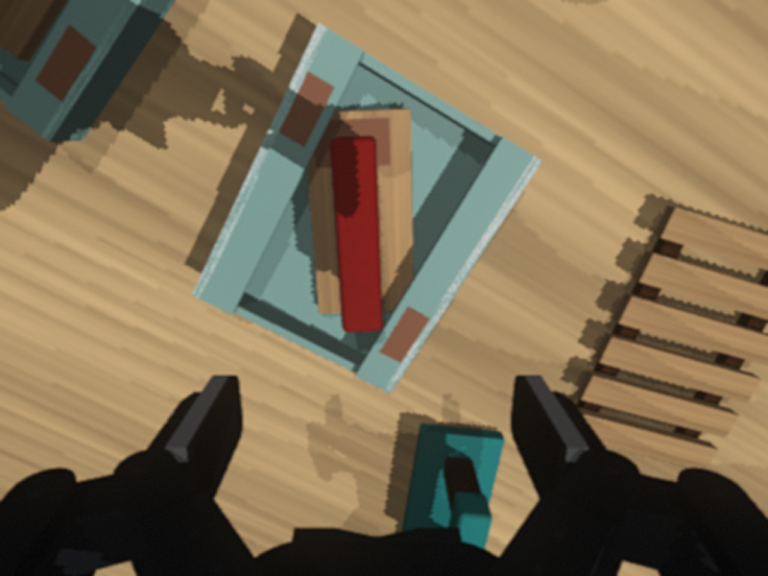

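The wrist view at TCP (0.536,-0.002) shows the red bar from (353,137) to (363,331) and tray lip corners (322,24), (540,158), (390,391) and (194,294).

Run:
```python
from h import *
o=ctrl.get_obs();C=cam("wrist",o)
f=lambda p:(np.array(p)+.5)/1.5-.5
print("bar",rect(back(C,f([(331,137),(375,137),(382,331),(344,332)]),.088)))
print("tray",rect(back(C,f([(322,24),(540,158),(390,391),(194,294)]),.035)))
mv(.548,.0165,.055,-59.4)
```

```text
bar (array([0.5493, 0.0163]), np.float64(32.78), array([0.0225, 0.1081, 0.0222, 0.1087]))
tray (array([0.5445, 0.0148]), np.float64(1.26), array([0.1532, 0.1902, 0.1551, 0.1899]))
t 1.87 turn [ 0.  0. -0.] shift [-0.0105 -0.0201  0.1451] F [ 0.6 -0.5  0.9] pos [ 0.5361 -0.0027  0.2001] open 0.0851 q6 0.89
```

>>> {"name": "jog_arm", "arguments": {
  "deltas": [
    [[0,0,-1],[-0.0105,-0.02,0.02],0.085],
    [[0,0,-1],[-0.0105,-0.02,0.05],0.085],
    [[0,0,-1],[-0.0105,-0.02,0.08],0.085],
    [[0,0,-1],[-0.0105,-0.02,0.1],0.085],
    [[0,0,-1],[-0.0105,-0.02,0.12],0.085],
    [[0,0,-1],[-0.0105,-0.02,0.135],0.085],
    [[0,0,-1],[-0.0105,-0.02,0.145],0.085],
    [[0,0,-1],[-0.0105,-0.02,0.145],0.085],
    [[0,0,-1],[-0.0105,-0.02,0.145],0.085],
    [[0,0,-1],[-0.0105,-0.02,0.145],0.085]
  ]
}}

```text
t: 2.7
tool_pos: [0.5494, 0.0166, 0.0568]
tool_rot: [-2.741, 1.533, -0.003]
contact_force: [0.4, -0.0, 0.2]
opening: 0.0848
```

```bash
python3 -c "
from h import *
import cv2
mv(.548,.0165,.055,-58.3)
cv2.imwrite('pics/w2.png',cv2.cvtColor(get_image('wrist'),cv2.COLOR_RGB2BGR))"
```

```text
t 2.7 turn [-0.1 -0.1 -0.1] shift [-0.0007  0.0012  0.0018] F [ 0.4 -0.   0.2] pos [0.5494 0.0166 0.0568] open 0.0848 q6 0.91
```

View pics/w2.png

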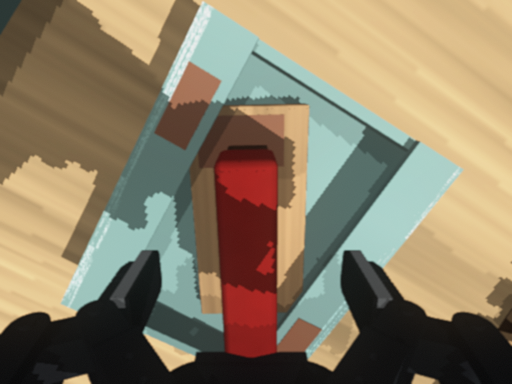

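The fingers straddle the bar, which is centred at about u=249 between them (150 and 350). I'm closing now with a 60 N squeeze.

>>> {"name": "jog_arm", "arguments": {
  "deltas": [
    [[0,0,0],[0,0,0],0.04],
    [[0,0,0],[0,0,0],0.03],
    [[0,0,0],[0,0,0],0.015],
    [[0,0,0],[0,0,0],0.015],
    [[0,0,0],[0,0,0],0.015],
    [[0,0,0],[0,0,0],0.015],
    [[0,0,0],[0,0,0],0.015],
    [[0,0,0],[0,0,0],0.015],
    [[0,0,0],[0,0,0],0.015],
    [[0,0,0],[0,0,0],0.015]
  ],
  "squeeze": 60
}}

```text
t: 3.58
tool_pos: [0.5488, 0.0172, 0.0557]
tool_rot: [-2.742, 1.532, -0.001]
contact_force: [1.2, 0.0, 2.6]
opening: 0.0234
```

```bash
python3 -c "
from h import *
mv(.546,.0155,.055,-89)"
```

```text
t 3.58 turn [-0.  -0.  30.6] shift [-0.0001  0.0033  0.0007] F [1.2 0.  2.6] pos [0.5488 0.0172 0.0557] open 0.0234 q6 0.91
```

>>> {"name": "jog_arm", "arguments": {
  "deltas": [
    [[0,0,2],[0,0,-0.001],0.015],
    [[0,0,5],[0,0.0005,-0.001],0.015],
    [[0,0,8],[0,0.001,-0.001],0.015],
    [[0,0,11],[0,0.001,-0.001],0.015],
    [[0,0,14],[0,0.0015,-0.001],0.015],
    [[0,0,16],[0,0.002,-0.001],0.015],
    [[0,0,16],[0,0.002,-0.001],0.015]
  ]
}}

```text
t: 4.17
tool_pos: [0.5462, 0.0162, 0.0557]
tool_rot: [2.502, -1.899, -0.002]
contact_force: [-0.2, -0.1, -1.4]
opening: 0.0232
```

```bash
python3 -c "
from h import *
mv(.546,.0155,.055,-89)"
```

```text
t 4.17 turn [ 0.1  0.  14.6] shift [0.0006 0.0004 0.0007] F [-0.2 -0.1 -1.4] pos [0.5462 0.0162 0.0557] open 0.0232 q6 1.19
```

>>> {"name": "jog_arm", "arguments": {
  "deltas": [
    [[0,0,2],[0,0,0],0.015],
    [[0,0,5],[0,0,0],0.015],
    [[0,0,8],[0,0,0],0.015],
    [[0,0,11],[0,0,0],0.015],
    [[0,0,14.5],[0,0,0],0.015],
    [[0,0,14.5],[0,0,0],0.015],
    [[0,0,14.5],[0,0,0],0.015],
    [[0,0,14.5],[0,0,0],0.015]
  ]
}}

```text
t: 4.83
tool_pos: [0.5462, 0.0162, 0.0557]
tool_rot: [2.244, -2.197, -0.001]
contact_force: [0.6, -0.3, -2.5]
opening: 0.0233
```

```bash
python3 -c "
from h import *
import cv2
mv(.546,.0155,.055,-89)
cv2.imwrite('pics/w3.png',cv2.cvtColor(get_image('wrist'),cv2.COLOR_RGB2BGR))
cv2.imwrite('pics/s3.png',cv2.resize(cv2.cvtColor(get_image('scene'),cv2.COLOR_RGB2BGR)[150:290,230:450],None,fx=3,fy=3))"
```

```text
t 4.83 turn [0.1 0.  0.2] shift [0.0007 0.0002 0.0007] F [ 0.6 -0.3 -2.5] pos [0.5462 0.0162 0.0557] open 0.0233 q6 1.44
```

View pics/w3.png

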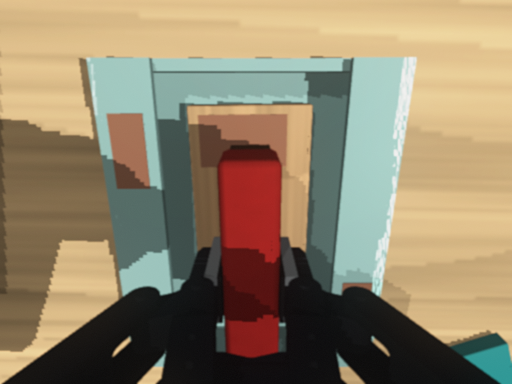

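View pics/s3.png

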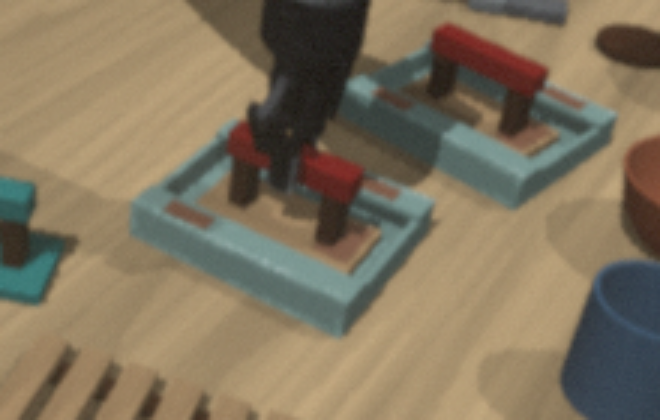

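The float is now square and centred in its tray. Its sole spans u=187–313 in a slot spanning 152–350. I'll lift it straight up.

>>> {"name": "jog_arm", "arguments": {
  "deltas": [
    [[0,0,0],[0,0,-0.005],0.015],
    [[0,0,0],[0,0,-0.015],0.015],
    [[0,0,0],[0,0,-0.03],0.015],
    [[0,0,0],[0,0,-0.045],0.015],
    [[0,0,0],[0,0,-0.06],0.015],
    [[0,0,0],[0,0,-0.075],0.015],
    [[0,0,0],[0,0,-0.09],0.015],
    [[0,0,0],[0,0,-0.105],0.015],
    [[0,0,0],[0,0,-0.115],0.015],
    [[0,0,0],[0,0,-0.12],0.015],
    [[0,0,0],[0,0,-0.12],0.015],
    [[0,0,0],[0,0,-0.12],0.015]
  ]
}}

```text
t: 5.93
tool_pos: [0.5465, 0.0162, 0.1762]
tool_rot: [2.243, -2.199, -0.0]
contact_force: [0.2, 0.0, -3.6]
opening: 0.023
```

```bash
python3 -c "
from h import *
mv(.586,-.248,.175,-76.5)"
```

```text
t 5.93 turn [  0.    0.  -12.4] shift [ 0.2649 -0.0343  0.0011] F [ 0.2  0.  -3.6] pos [0.5465 0.0162 0.1762] open 0.023 q6 1.44
```

>>> {"name": "jog_arm", "arguments": {
  "deltas": [
    [[0,0,-1],[0.01,-0.0013,0],0.015],
    [[0,0,-2],[0.035,-0.0045,0],0.015],
    [[0,0,-4],[0.06,-0.0078,0],0.015],
    [[0,0,-5],[0.09,-0.0117,0],0.015],
    [[0,0,-6],[0.12,-0.0155,0],0.015],
    [[0,0,-7],[0.15,-0.0194,0],0.015],
    [[0,0,-9],[0.18,-0.0233,0],0.015],
    [[0,0,-10],[0.21,-0.0272,0],0.015],
    [[0,0,-11],[0.235,-0.0305,0],0.015],
    [[0,0,-12.4],[0.255,-0.033,0],0.015],
    [[0,0,-12.4],[0.265,-0.0343,0],0.015],
    [[0,0,-12.4],[0.265,-0.0343,0],0.015]
  ]
}}

```text
t: 6.93
tool_pos: [0.5856, -0.2497, 0.1748]
tool_rot: [2.464, -1.948, -0.003]
contact_force: [-0.3, 0.7, -3.3]
opening: 0.0232
```

>>> {"name": "jog_arm", "arguments": {
  "deltas": [
    [[0,0,0],[0,0,0],0.015],
    [[0,0,0],[0,0,0],0.015],
    [[0,0,0],[0,0,0],0.015]
  ]
}}

```text
t: 7.18
tool_pos: [0.5861, -0.2467, 0.176]
tool_rot: [-2.469, 1.943, 0.001]
contact_force: [0.1, 0.2, -2.6]
opening: 0.0233
```

```bash
python3 -c "
from h import *
import cv2
mv(.586,-.248,.175,-76.5)
for n in ('wrist','top'):cv2.imwrite('pics/%s4.png'%n,cv2.cvtColor(get_image(n),cv2.COLOR_RGB2BGR))
w=cv2.imread('pics/wrist4.png');cv2.imwrite('pics/w4.png',cv2.resize(w,(768,576),interpolation=cv2.INTER_CUBIC))"
```

```text
t 7.18 turn [0.  0.  0.1] shift [0.0013 0.0004 0.001 ] F [ 0.1  0.2 -2.6] pos [ 0.5861 -0.2467  0.176 ] open 0.0233 q6 0.82
```

View pics/w4.png

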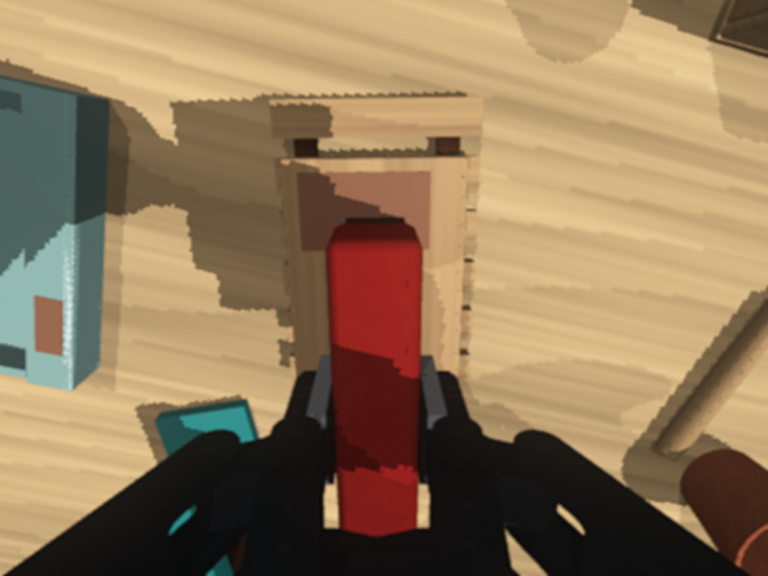

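View pics/top4.png

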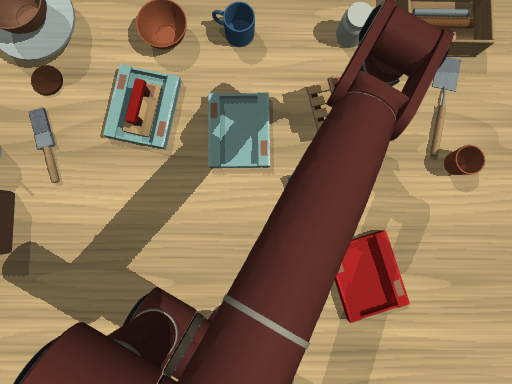

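The wrist view shows the held float aligned over the rack. The sole's far edge runs (278,158)–(476,157) and the rack's far edge (271,97)–(483,95).

Run:
```python
from h import *
o=ctrl.get_obs();C=cam("wrist",o)
f=lambda p:(np.array(p)+.5)/1.5-.5
zs=o["tool_pos"][2]-.0497+.012
S=back(C,f([(278,158),(476,157)]),zs)[:,:2];K=back(C,f([(271,97),(483,95)]),.02)[:,:2]
for n,P,L in(("float",S,.07),("rack",K,.095)):
    d=P[1]-P[0];w=np.linalg.norm(d);d/=w;m=P.mean(0);nrm=np.array([-d[1],d[0]])
    if nrm[0]<0:nrm=-nrm
    print(n,"w",w.round(4),"yaw",np.degrees(np.arctan2(nrm[1],nrm[0])).round(2),"c",(m-L*nrm).round(4))
print(o["tool_pos"])
mv(.586,-.248,.07,-76.5)
```

```text
float w 0.0724 yaw 13.9 c [ 0.5862 -0.248 ]
rack w 0.124 yaw 14.12 c [ 0.5889 -0.2479]
[ 0.5862196  -0.24695135  0.17637611]
t 7.28 turn [0.  0.  0.1] shift [0.001  0.0005 0.1064] F [-0.1  0.1 -3.8] pos [ 0.5862 -0.247   0.1764] open 0.0235 q6 0.82
```

>>> {"name": "jog_arm", "arguments": {
  "deltas": [
    [[0,0,0],[0,-0.001,0.01],0.015],
    [[0,0,0],[0,-0.001,0.025],0.015],
    [[0,0,0],[0,-0.001,0.04],0.015],
    [[0,0,0],[0,-0.001,0.055],0.015],
    [[0,0,0],[0,-0.001,0.07],0.015],
    [[0,0,0],[0,-0.001,0.083],0.015],
    [[0,0,0],[0,-0.001,0.092],0.015],
    [[0,0,0],[0,-0.001,0.098],0.015],
    [[0,0,0],[0,-0.001,0.101],0.015],
    [[0,0,0],[0,-0.001,0.102],0.015],
    [[0,0,0],[0,-0.001,0.102],0.015],
    [[0,0,0],[0,-0.001,0.102],0.015]
  ]
}}

```text
t: 8.28
tool_pos: [0.5878, -0.2483, 0.0754]
tool_rot: [-2.467, 1.944, -0.003]
contact_force: [0.3, 0.7, -3.4]
opening: 0.0234
```

>>> {"name": "jog_arm", "arguments": {
  "deltas": [
    [[0,0,0],[0,0,0.001],0.015],
    [[0,0,0],[0,0,0.002],0.015],
    [[0,0,0],[0,0,0.002],0.015],
    [[0,0,0],[0,0,0.002],0.015]
  ]
}}

```text
t: 8.62
tool_pos: [0.5872, -0.2479, 0.0725]
tool_rot: [-2.467, 1.945, -0.0]
contact_force: [-0.6, 0.3, -3.1]
opening: 0.0233
```

Still about 3 mm above the rack. I'll creep down until the force changes.

>>> {"name": "jog_arm", "arguments": {
  "deltas": [
    [[0,0,0],[0,0,0.0005],0.015],
    [[0,0,0],[0,0,0.001],0.015],
    [[0,0,0],[0,0,0.0015],0.015],
    [[0,0,0],[0,0,0.002],0.015],
    [[0,0,0],[0,0,0.002],0.015],
    [[0,0,0],[0,0,0.002],0.015]
  ]
}}

```text
t: 9.12
tool_pos: [0.5872, -0.2479, 0.0703]
tool_rot: [2.468, -1.944, -0.0]
contact_force: [-0.6, 0.4, -4.1]
opening: 0.023
```

>>> {"name": "jog_arm", "arguments": {
  "deltas": [
    [[0,0,0],[0,0,0.0003],0.015],
    [[0,0,0],[0,0,0.0006],0.015],
    [[0,0,0],[0,0,0.0008],0.015],
    [[0,0,0],[0,0,0.0008],0.015]
  ]
}}

```text
t: 9.45
tool_pos: [0.5873, -0.2479, 0.0698]
tool_rot: [-2.467, 1.945, -0.0]
contact_force: [-0.9, 0.7, -2.3]
opening: 0.0235
```

>>> {"name": "jog_arm", "arguments": {
  "deltas": [
    [[0,0,0],[0,0,0.0004],0.015],
    [[0,0,0],[0,0,0.0008],0.015],
    [[0,0,0],[0,0,0.0008],0.015],
    [[0,0,0],[0,0,0.0008],0.015]
  ]
}}

```text
t: 9.78
tool_pos: [0.5875, -0.248, 0.0697]
tool_rot: [-2.467, 1.944, -0.001]
contact_force: [-2.5, 1.5, 4.6]
opening: 0.0232
```

Contact: Fz went from -3 to +4.6 N at the predicted height. Opening slowly.

>>> {"name": "jog_arm", "arguments": {
  "deltas": [
    [[0,0,0],[0,0,-0.0004],0.022],
    [[0,0,0],[0,0,-0.0006],0.024],
    [[0,0,0],[0,0,-0.0006],0.028],
    [[0,0,0],[0,0,-0.0006],0.034],
    [[0,0,0],[0,0,-0.0006],0.045],
    [[0,0,0],[0,0,-0.0006],0.06],
    [[0,0,0],[0,0,-0.0006],0.08],
    [[0,0,0],[0,0,-0.0006],0.08],
    [[0,0,0],[0,0,-0.0006],0.08],
    [[0,0,0],[0,0,-0.0006],0.08]
  ],
  "squeeze": 20
}}

```text
t: 10.62
tool_pos: [0.5872, -0.2479, 0.0694]
tool_rot: [-2.467, 1.944, -0.0]
contact_force: [-0.3, 0.4, 0.6]
opening: 0.08
```

```bash
python3 -c "
from h import *
import cv2
mv(.5875,-.248,.2,-76.5)
cv2.imwrite('pics/w5.png',cv2.cvtColor(get_image('wrist'),cv2.COLOR_RGB2BGR))"
```

```text
t 10.62 turn [-0. -0.  0.] shift [ 0.0002 -0.0002 -0.1306] F [-0.3  0.4  0.6] pos [ 0.5872 -0.2479  0.0694] open 0.08 q6 0.82
```

View pics/w5.png

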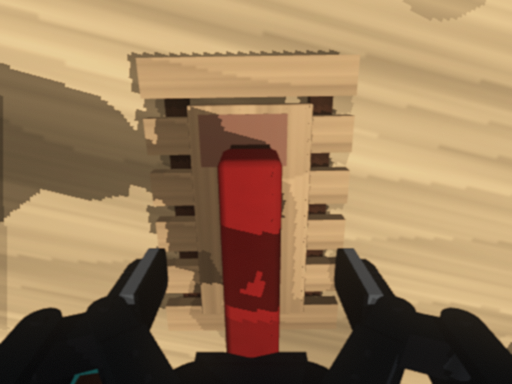

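The float lies free on the rack, with both fingers clear of the bar. I'll go straight up, then back off for a final look.

>>> {"name": "jog_arm", "arguments": {
  "deltas": [
    [[0,0,0],[0,0,-0.01],0.08],
    [[0,0,0],[0,0,-0.03],0.08],
    [[0,0,0],[0,0,-0.06],0.08],
    [[0,0,0],[0,0,-0.09],0.08],
    [[0,0,0],[0,0,-0.12],0.08],
    [[0,0,0],[0,0,-0.15],0.08],
    [[0,0,0],[0.02,0.02,-0.16],0.08],
    [[0,0,0],[0.05,0.03,-0.16],0.08],
    [[0,0,0],[0.09,0.03,-0.16],0.08],
    [[0,0,0],[0.13,0.03,-0.16],0.08],
    [[0,0,0],[0.16,0.03,-0.16],0.08],
    [[0,0,0],[0.16,0.03,-0.16],0.08]
  ]
}}

```text
t: 11.67
tool_pos: [0.5951, -0.4158, 0.2294]
tool_rot: [2.462, -1.949, 0.003]
contact_force: [-1.6, 0.6, -0.4]
opening: 0.0803
```

>>> {"name": "jog_arm", "arguments": {
  "deltas": [
    [[0,0,0],[0.03,0.03,0],0.08],
    [[0,0,0],[0.06,0.06,0],0.08],
    [[0,0,0],[0.08,0.09,0],0.08],
    [[0,0,0],[0.08,0.12,0],0.08],
    [[0,0,0],[0.08,0.12,0],0.08],
    [[0,0,0],[0.08,0.12,0],0.08],
    [[0,0,0],[0.08,0.12,0],0.08]
  ]
}}

```text
t: 12.25
tool_pos: [0.4979, -0.5159, 0.2301]
tool_rot: [-2.467, 1.944, -0.001]
contact_force: [-0.4, -0.2, 0.4]
opening: 0.0799
```

```bash
python3 -c "
from h import *
import cv2
mv(.5875,-.248,.2,-76.5)
for n in ('top','scene'):
  i=cv2.cvtColor(get_image(n),cv2.COLOR_RGB2BGR);cv2.imwrite('pics/%s6.png'%n,i)
i=cv2.imread('pics/top6.png');cv2.imwrite('pics/c6.png',cv2.resize(i[70:170,290:390],None,fx=6,fy=6,interpolation=cv2.INTER_CUBIC))"
```

```text
t 12.25 turn [-0.1 -0.   0. ] shift [-0.2395 -0.1498  0.0301] F [-0.4 -0.2  0.4] pos [ 0.4979 -0.5159  0.2301] open 0.0799 q6 0.43
```

View pics/top6.png

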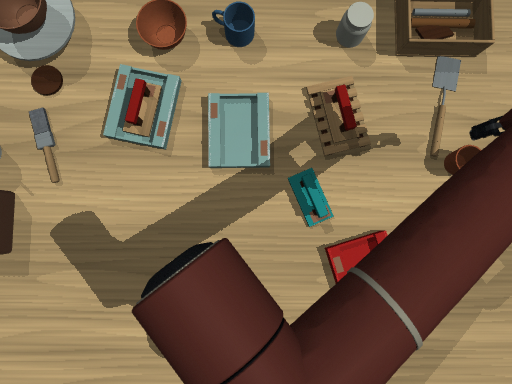

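View pics/c6.png

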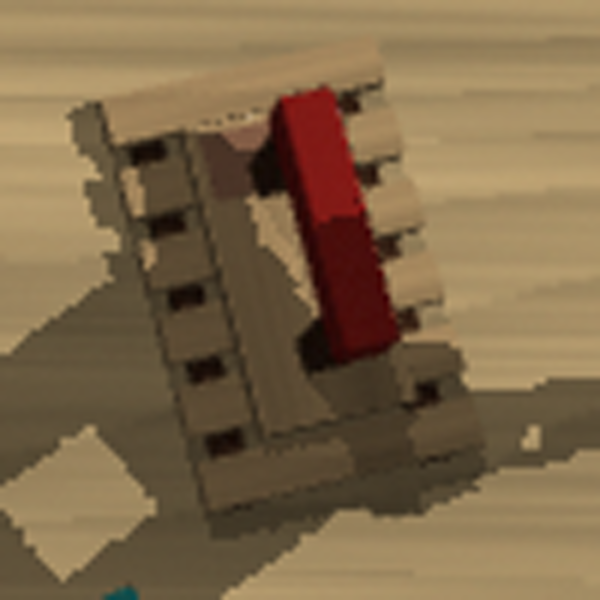

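View pics/scene6.png

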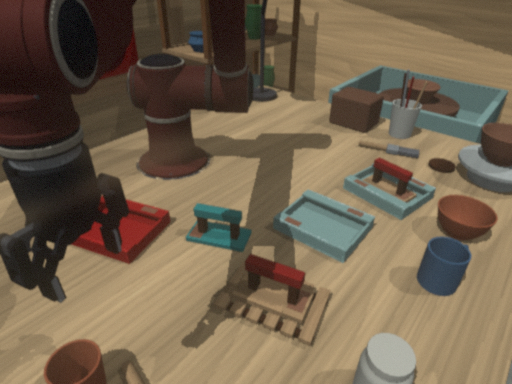

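Run:
```python
from h import *
C=cam("top")
f=lambda p:(np.array(p)+.5)/6-.5+np.array((290,70))
print("bar",rect(back(C,f([(274,102),(332,88),(399,342),(335,362)]),.102)))
print(rect(back(C,f([(104,100),(380,40),(485,448),(208,513)]),.02)))
print("sole near-left corners",back(C,f([(184,132),(262,440)]),.032))
```

```text
bar (array([ 0.585 , -0.2456]), np.float64(13.14), array([0.0246, 0.1083, 0.0275, 0.1101]))
(array([ 0.586, -0.248]), np.float64(13.53), array([0.1265, 0.1884, 0.1258, 0.1897]))
sole near-left corners [[ 0.64536736 -0.1975168   0.032     ]
 [ 0.50923548 -0.2304331   0.032     ]]
```

Final pictures show the float upright on the rack, within about 3 mm of its middle and 0.5° of its length. The other float hasn't moved and the arm is clear. Handing in.

```bash
python3 -c "
from h import *
print(job.finish_job())"
```

```text
the job is handed in; nothing more can be done
None
```

The wedged float is out of its tray, sitting sole down in the middle of the drying rack and let go. I handed the job in at about 12.4 s of the 45 s allowed.

- **What I did:** I gripped the float by its bar and turned it about 30° while it was still down in the tray. A wrist picture showed it square and centred in the slot, so I lifted it straight up. I lowered it onto the rack until light contact of about 8 N, opened the fingers and backed away.
- **Last checks:** The final top view puts the bar centre at (0.585, -0.246) with yaw 13.1°, and the rack at (0.586, -0.248) with yaw 13.5°. The other float and the look-alikes appear where they were. The arm was touching nothing.
- **What disagreed:** The top and wrist cameras put the rack centre about 3 mm apart along its length, so I placed the float between the two. They also differed by about 2° on the wedged float's starting angle. No check failed.

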